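# Put a pin sample away in its case and click the lid shut

### The job

Take the steel pin sample out of the sloping rack, drop it end-down into the narrow pocket of the small sample case so that it stands fully down, and let go of it. Then swing the open lid over and press it fully shut until its catch snaps and it stays closed by itself. Leave the other things on the desk where they stand.

Things in the scene. Friction and masses are not known exactly. Their poses are not given: they have to be found in the camera images.
- pin_mid (a point): Centre of the pin sample: loose plain steel rod, 14 mm diameter, 80 mm long, about 95 g, ends alike. z axis along the rod, towards its upper end. At the start it stands in the rack's socket, leaning 25 to 30 degrees, upper end towards the rack's -x side; 48 mm stands out. It comes out along its own axis only (about 1 mm play all round).
- rack_socket (a point): Fixed rack: steel base plate 110 x 80 x 12 mm with an aluminium block 50 x 60 x 45 mm sloping 25 degrees, its face to the rack's -x (towards the robot, give or take yaw), one 16 mm socket, 32 mm deep, in that face. This point: centre of the socket's mouth, 62 mm above the desk. Axes are the rack's: z up, x to its back; the socket's axis is (-0.423, 0, 0.906) in them.
- case: Fixed sample case (aluminium sides, grey insert), base 90 (x) x 80 (y) x 62 mm high; origin: centre of its underside, z up. Its -x side faces the robot, give or take yaw. The lid's hinge line runs along y on the far top edge, at x = +45, z = 62 mm. A small sprung steel catch nose sits at the middle of the -x side just below the rim.
- lid_press (a point): Point on the outside of the lid's top, midway across, 80 mm from the hinge line (11 mm from the free edge): a good place to push. z axis points out of the lid's top, x from the free edge to the hinge. The lid is a hollow aluminium cover 92 x 80 mm wide x 40 mm deep, open underneath, walls 4 mm, 150 g; shut, its top is 102 mm above the desk.
- case_pocket (a point): Centre of the mouth of the only pocket in the case's grey top face: square, 22 mm wide, 50 mm deep, vertical, mouth 62 mm above the desk, 10 mm to -x of the case's middle. Axes as the case's. A pin standing in it sticks out 30 mm; the shut lid covers it with 6 mm to spare.
- lid (a joint): Lid angle (rad): 0 shut, 1.57 upright, 1.8 to 2.05 at the start (leaning back from the pocket), stop 2.15. A stiff hinge (0.1 N m) holds it wherever left. A 24 mm wide steel tongue at its free edge meets the catch at about 0.1 rad; pressing with some 6 to 15 N near the free edge takes it past, and fully down (under 0.03 rad) it stays shut.
- disc0: Bystander: loose steel disc, 40 mm across, 22 mm high, lying in front (robot's side) of the case. Origin at its underside.
- disc1: Bystander: loose steel disc, 48 mm across, 22 mm high, in front (robot's side) of the rack, to one side. Origin at its underside.
- cup0: Bystander: loose dark cup-shaped casting, 48 mm across, 42 mm high, behind the case. Origin at its underside.
- cup1: Bystander: loose dark cup-shaped casting, 48 mm across, 42 mm high, in front (robot's side) of the rack. Origin at its underside.
- mug: Bystander: white mug, 80 mm across, 90 mm high, to the left on the desk. Origin at its underside.
- brush: Bystander: hand brush lying on the left, near the robot. Origin at its middle, on the desk.
Mind the look-alikes: they are no part of the job. What is shaped like the case but purple is not meant.

How it is judged:
On the way, in this order (a step that is already met when the one before it is completed fails the run):
1. the pin stands fully down in the case's pocket, let go (horizontal distance between pin_mid and case_pocket below 0.01 m and z of pin_mid in the frame of case_pocket below -0.004 m and angle between the z axis of pin_mid and the z axis of case_pocket, either way round below 0.25 rad and contact force between the fingers and pin below 0.1 N), for 0.2 s.
2. the lid is pressed shut past its catch (value of joint lid below 0.03 rad), for 0.2 s.
At the end, for the whole second after the job is handed in: The pin stands in the case's pocket: its centre within 10 mm (level) of the pocket's centre and at least 4 mm below the pocket's mouth (fully down is 10 mm below), its axis within 0.25 rad of upright; the lid is shut past its catch (under 0.03 rad) and stays so, pin and lid at rest (horizontal distance between pin_mid and case_pocket below 0.01 m and z of pin_mid in the frame of case_pocket below -0.004 m and angle between the z axis of pin_mid and the z axis of case_pocket, either way round below 0.25 rad and value of joint lid below 0.03 rad and velocity of joint lid below 0.05 rad/s and linear speed of pin below 0.02 m/s); the robot touches nothing.
It fails at once if a bystander (disc, casting, mug or brush) is moved more than 40 mm (distance of any of disc0, disc1, cup0, cup1, mug, brush from where it was at the start of the episode above 0.04 m).
It also fails if it takes over 62 s, if anything falls off the work surface, if the arm or the gripper's body presses on something with over 40 N, if the wrist force passes 120 N, or if a joint passes its speed limit or range.

### The arm

A 6-joint arm with a two-finger parallel gripper is mounted at the origin on the work surface. World frame = base frame: x ahead of the robot, y to its left, z up, the work surface at z = 0. Lengths are in m, angles in rad, forces in N, time in s.
With the tool pointing down it reaches from about 0.425 to 0.95 m from the base axis. Payload 3.5 kg.
Tool frame: the origin (TCP) lies on the centre line of the jaws, within the pads' length; the fingertips stand 14 mm ahead of it and the grasp point (between the pads) lies 5 mm behind it (ctrl.tip_reach is the distance from the TCP to the fingertips, in m); z points along the fingers, y is the line along which they close (so a half turn about z gives the same grasp; the last joint's range is limited). The gripper opens to 85 mm and grips with 20 to 120 N. Pads are 22 mm wide; open, the fingers measure 114 mm over their backs; the gripper's body (76 mm by 85 mm) begins 54 mm behind the grasp point. The pads swing forward as they close: fully open they stand 13 mm farther back than shut.
Start: joints at [0.967, 0.286, 1.577, -0, 1.279, -0.15], TCP at [0.296, 0.607, 0.245] pointing down, gripper open.
Joint ranges: [-2.77, 2.77], [-0.9, 2.22], [0.21, 2.48], [-1.53, 4.67], [0.24, 2.81], [-2.84, 2.84]. Speed limits (rad/s): [2.79, 2.79, 3.14, 3.14, 3.14, 3.14].

### API

Orientations are given as a unit quaternion [x, y, z, w].
In Python, from plant import get_state, imaging, workorder, ctrl gives the robot as it stands. The module is installed in compiled form; this text tells all that it offers.
- The arm moves only by the shell command python3 -m jog 'ROWS' [FORCE]. ROWS is JSON, a list of rows, each a list of 7 numbers: the closure, from 0 (fully open) to 1 (shut), then the shift along the tool's x, y, z in mm, then the turn, a rotation vector about the tool's x, y, z in rad. In form: [[gripper, tx, ty, tz, ax, ay, az], ...]. A call has 1 to 12 rows; each row is the pose to reach, as a shift and turn from the pose commanded when the call began, along the tool's axes at that moment; what a row does not reach only later rows make up. A row lasts 1/10 s, in which the tool goes at most 50 mm and 8.59 degrees, less where a joint would pass 70% of its speed; a pose out of reach is approached as far as the arm can. A call with a gripper value outside its range is refused whole. The fingers move at their own pace and stop on an object; FORCE is the grip in N (left out, the last holds). Time passes only in rows, so rows that repeat a pose let the fingers close. It gives the time, the measured TCP pose, the force, the opening and the grip force at its end, in the units of the state.
- get_state(): the state, without advancing time (a new reading comes with each control period).
- imaging.read_camera(name): name is "scene" or "top" or "wrist"; returns a dict with "image" (480x640x3 uint8, blue, green, red), "fx", "fy", "cx", "cy" (pixels), "R" (3x3) and "t" (3): a world point X has camera coordinates R X + t; the wrist camera has in their place "tool_from_camera" (4x4, takes a point from camera to tool coordinates, whose origin is the TCP and whose axes are the flange's). Camera axes: x right, y down, z forward; pixel columns grow to the right and rows downward; lengths in m; the calibration is good to about 2 mm. A picture is of the moment at which its call begins: read the wrist's pose just before it. There is no depth.
- workorder.sign_off(): hands the job in; it is judged then, once.
The state is a dict: "time": time; "qpos": joint angles; "dq": joint speeds; "joint_efforts": joint torques, N m; "eef_pos": TCP position; "tcp_rot": TCP orientation; "contact_force": force on the tool from outside, world axes, zero at the start; "wrist_torque": the same for the moment, N m; "opening": opening from 0.0 (shut) to 1.0 (fully open); "finger_force": force on a finger pad.
Only numpy, scipy, OpenCV 4.12 (cv2) and the standard library are available. Lean on these libraries where they do the work, as an engineer would, in place of code of your own. Each camera call takes 0.05 s, during which the arm holds its last target. There are 200 camera calls.

## Working session

There is one attempt and no reset: what is moved stays moved. The work goes in short steps, Python scripts to look and compute and a shell command to move; the robot and the scene stay as the last step left them, time stands still between calls to the robot, and variables do not carry over. Pictures are saved under pics/ and viewed, at most 10 in all, crops included, and the job is handed in when it is done.

```bash
mkdir -p pics
python3 - <<'E'
from plant import get_state, imaging
import cv2,pickle
s=get_state();print(s)
for n in("scene","top"):
    c=imaging.read_camera(n);cv2.imwrite(f"pics/{n}0.png",c["image"]);pickle.dump(c,open(n+".pkl","wb"))
    print(n,c["fx"],c["cx"],c["cy"],(-c["R"].T@c["t"]).round(3))
c=imaging.read_camera("wrist");print(c["tool_from_camera"],c["fx"])
E
```

```text
{'time': 0.0, 'qpos': array([ 9.66977083e-01,  2.87157650e-01,  1.57821732e+00,  3.15122351e-05,
        1.27859826e+00, -1.50021306e-01]), 'dq': array([ 2.02055381e-03, -1.60304089e-03,  2.61009742e-04, -1.18413520e-03,
        5.42967450e-05,  4.41614786e-04]), 'joint_efforts': array([-1.79513136e-04, -4.05970967e+01, -2.92632186e+01, -1.29685068e-04,
        5.83795234e-03, -1.54205941e-05]), 'eef_pos': array([0.29552051, 0.60615955, 0.24393066]), 'tcp_rot': array([ 2.24961343e-01,  9.74366962e-01, -1.10117946e-03, -4.52119116e-04]), 'contact_force': array([-0.94312188, -0.22906646, -0.42598866]), 'wrist_torque': array([-0.03139305,  0.04071705, -0.0122425 ]), 'finger_force': 0.0, 'opening': 0.9994615094875258}
scene 572.2205288712222 329.68460810121735 236.88964329636556 [1.206 0.035 0.851]
top 463.0487240754699 315.96980863859534 241.79691769242473 [0.318 0.082 1.044]
[[ 2.27751854e-04 -9.61251351e-01 -2.75673335e-01  7.01589153e-02]
 [ 9.99999955e-01  1.65746979e-04  2.48218918e-04 -7.04212629e-05]
 [-1.92908747e-04 -2.75673380e-01  9.61251346e-01 -1.29149241e-01]
 [ 0.00000000e+00  0.00000000e+00  0.00000000e+00  1.00000000e+00]] 373.5409357022375
```

View pics/scene0.png

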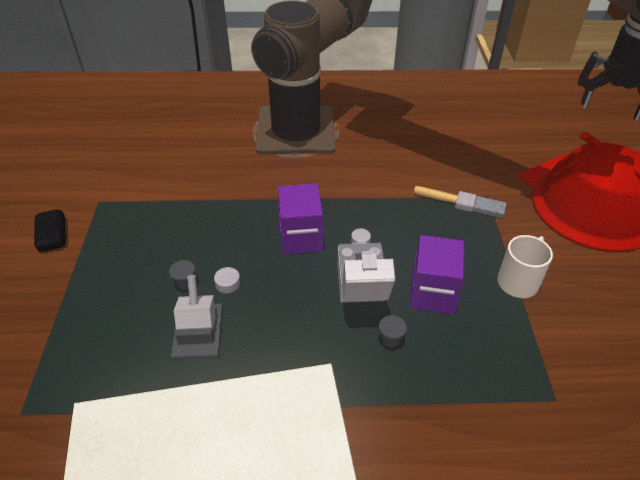

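View pics/top0.png

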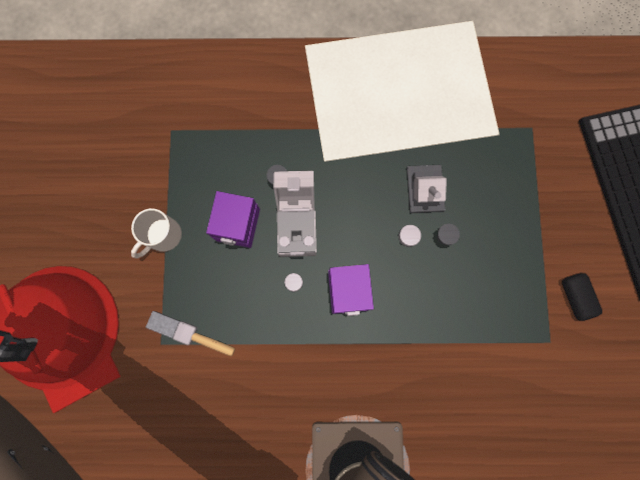

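The scene shows the grey open case at top (296,220) / scene (367,268), between purple boxes at top (233,217) and (350,290). The purple ones are closed decoys, and only the grey one has a lid and pocket. The rack with the leaning pin is at top (427,190) / scene (195,315). One crop to confirm.

```bash
cat > h.py <<'E'
import numpy as np,cv2,pickle
from scipy.spatial.transform import Rotation as Ro
def ray(c,u,v):
    d=c["R"].T@np.array([(u-c["cx"])/c["fx"],(v-c["cy"])/c["fy"],1.]);return -c["R"].T@c["t"],d
def onz(c,u,v,z):
    o,d=ray(c,u,v);return (o+d*(z-o[2])/d[2]).round(4)
def tri(rs):
    A=0;b=0
    for o,d in rs:
        d=d/np.linalg.norm(d);P=np.eye(3)-np.outer(d,d);A=A+P;b=b+P@o
    return np.linalg.solve(A,b).round(4)
def proj(c,X):
    p=c["R"]@np.array(X)+c["t"];return (p[0]/p[2]*c["fx"]+c["cx"],p[1]/p[2]*c["fy"]+c["cy"])
def wristcam(c,s):
    T=np.eye(4);T[:3,:3]=Ro.from_quat(s["tcp_rot"]).as_matrix();T[:3,3]=s["eef_pos"]
    M=np.linalg.inv(T@c["tool_from_camera"]);c["R"]=M[:3,:3];c["t"]=M[:3,3];return c
E
python3 - <<'E'
from h import *
t=pickle.load(open("top.pkl","rb"));s=pickle.load(open("scene.pkl","rb"))
def crop(c,x,y,w,h,W,H):return cv2.resize(c["image"][y:y+h,x:x+w],(W,H),interpolation=cv2.INTER_CUBIC)
a=np.hstack([crop(t,260,160,80,60*2,400,600)[:300*2],crop(t,390,150,80,120,400,600)])
a=np.vstack([np.hstack([crop(t,262,165,80,60,400,300) if 0 else crop(t,256,162,80,110,400,550)[0:0], a[0:0]]) if 0 else np.hstack([crop(t,250,165,133,100,400,300),crop(t,380,155,133,100,400,300)]),
 np.hstack([crop(s,310,215,133,100,400,300),crop(s,145,260,133,100,400,300)])])
cv2.imwrite("pics/crop.png",a)
print("case",onz(t,296,232,.062),"rack",onz(t,432,190,.08))
for n,u,v,z in[("d0",293,282,.022),("d1",410,235,.022),("c1",448,235,.042),("c0",277,176,.042),("pur",350,290,.1)]:print(n,onz(t,u,v,z))
E
```

```text
case [0.5009 0.1279 0.062 ] rack [ 0.5878 -0.1646  0.08  ]
d0 [0.3963 0.136  0.022 ]
d1 [ 0.5003 -0.1256  0.022 ]
c1 [ 0.4963 -0.2049  0.042 ]
c0 [0.6326 0.1719 0.042 ]
pur [0.3736 0.0161 0.1   ]
```

View pics/crop.png

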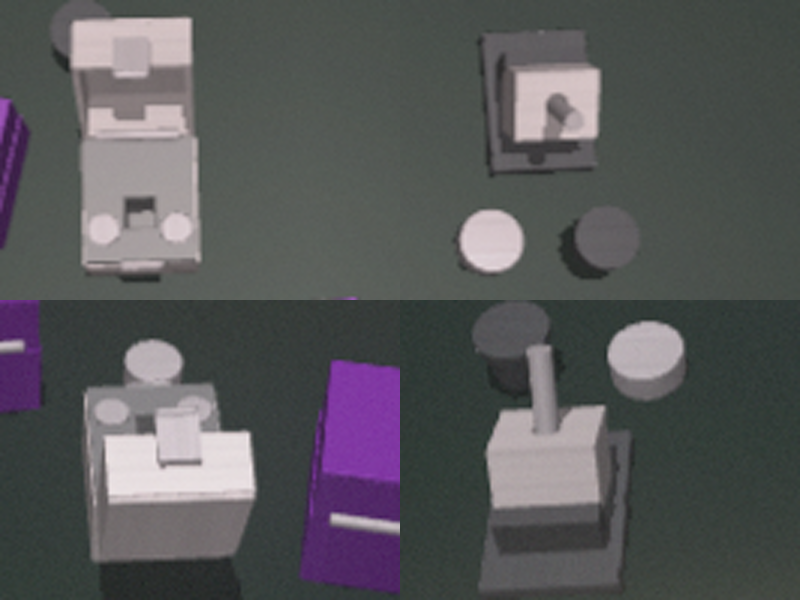

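The crop confirms it. The grey case has its lid open backwards and a square pocket at top (296.7,236). The rack holds a leaning pin with its root at top (431.7,188) and its tip at (437.3,195).

```bash
cat >> h.py <<'E'
def delta(s,p,Rm):
    R0=Ro.from_quat(s["tcp_rot"]);d=R0.inv().apply(np.array(p)-s["eef_pos"])*1000
    r=(R0.inv()*Ro.from_matrix(Rm)).as_rotvec();print("row mm",d.round(1),"rot",r.round(3),"deg",np.degrees(np.linalg.norm(r)).round(1))
def frame(zax,ydir):
    z=np.array(zax,float);z/=np.linalg.norm(z);y=np.array(ydir,float);y-=z*(y@z);y/=np.linalg.norm(y)
    return np.c_[np.cross(y,z),y,z]
E
python3 - <<'E'
from h import *
from plant import get_state
t=pickle.load(open("top.pkl","rb"));s=pickle.load(open("scene.pkl","rb"))
tip=tri([ray(t,437.3,195),ray(s,191.7,276.5)]);root=tri([ray(t,431.7,188.3),ray(s,192.7,303)])
print(tip,root,(tip-root)/np.linalg.norm(tip-root),np.linalg.norm(tip-root))
pl=[onz(t,380+u/3,155+v/3,.012) for u,v in[(483,32),(584,32),(595,168),(491,172)]];print(pl)
e=pl[0]-pl[3];y=np.degrees(np.arctan2(e[1],e[0]));e=pl[1]-pl[2];y2=np.degrees(np.arctan2(e[1],e[0]));print("yaw",y,y2)
cs=[onz(t,250+u/3,165+v/3,.062) for u,v in[(82,137),(198,137),(200,262),(82,262)]];print(cs)
print("pocket",onz(t,296.7,236,.062))
yw=np.radians((y+y2)/2);th=np.radians(27)
ax=np.array([-np.sin(th)*np.cos(yw),-np.sin(th)*np.sin(yw),np.cos(th)]);print(ax)
p=root+ax*(48+70)/1000
print(p);delta(get_state(),p,frame(-ax,[-np.sin(yw),np.cos(yw),0]))
E
```

```text
[ 0.57   -0.1688  0.1049] [ 0.5959 -0.1689  0.065 ] [-0.54446981  0.0021022   0.83877781] 0.0475692127326068
[array([ 0.6637, -0.4367,  0.012 ]), array([ 0.6633, -0.5145,  0.012 ]), array([ 0.5558, -0.5127,  0.012 ]), array([ 0.5531, -0.4337,  0.012 ])]
yaw -1.5537540829719998 -0.9592815480069863
[array([0.5482, 0.1686, 0.062 ]), array([0.5478, 0.0846, 0.062 ]), array([0.4564, 0.0835, 0.062 ]), array([0.4568, 0.1677, 0.062 ])]
pocket [0.4921 0.1263 0.062 ]
[-0.45388133  0.00995538  0.89100652]
[ 0.542342   -0.16772526  0.17013877]
row mm [-561.1 -587.3   75. ] rot [-0.104 -0.465 -0.423] deg 36.5
```

```bash
python3 -m jog '[[0.3,-50,-50,-40,0,0,0],[0.3,-100,-100,-60,0,0,-0.1],[0.3,-280,-290,-20,-0.05,-0.2,-0.2],[0.3,-280,-290,-20,-0.05,-0.2,-0.2],[0.3,-280,-290,-20,-0.05,-0.2,-0.2],[0.3,-280,-290,-20,-0.05,-0.2,-0.2],[0.3,-280,-290,-20,-0.05,-0.2,-0.2],[0.3,-280,-290,-20,-0.05,-0.2,-0.2],[0.3,-560,-585,10,-0.104,-0.465,-0.423],[0.3,-560,-585,10,-0.104,-0.465,-0.423],[0.3,-560,-585,10,-0.104,-0.465,-0.423],[0.3,-560,-585,10,-0.104,-0.465,-0.423]]'
python3 -c "
from h import *
from plant import get_state
delta(get_state(),[ 0.542342,-0.16772526,0.17013877],frame([.45388,-.00996,-.891],[.02,1,0]))"
```

```text
time: 1.35
eef_pos: [0.4744, 0.0469, 0.2508]
tcp_rot: [0.01, 0.972, -0.002, 0.235]
contact_force: [1.5, 1.4, -0.7]
opening: 0.698
finger_force: 0.0
row mm [ -27.8 -213.2  104.5] rot [ 0.002  0.003 -0.002] deg 0.2
```

```bash
python3 -m jog '[[0.3,-28,-213,30,0,0,0],[0.3,-28,-213,30,0,0,0],[0.3,-28,-213,30,0,0,0],[0.3,-28,-213,30,0,0,0],[0.3,-28,-213,70,0,0,0],[0.3,-28,-213,90,0,0,0],[0.3,-28,-213,90,0,0,0],[0.3,-28,-213,90,0,0,0]]'
python3 - <<'E'
from h import *
from plant import get_state,imaging
s=get_state();c=wristcam(imaging.read_camera("wrist"),s);pickle.dump(c,open("w1.pkl","wb"));cv2.imwrite("pics/w1.png",c["image"])
print(s["eef_pos"]);print(proj(c,[.57,-.1688,.1049]),proj(c,[.596,-.1689,.065]))
E
```

```text
time: 2.15
eef_pos: [0.5365, -0.1656, 0.1836]
tcp_rot: [0.011, 0.972, -0.001, 0.234]
contact_force: [0.5, 0.4, 0.2]
opening: 0.702
finger_force: 0.0
[ 0.53653128 -0.16559317  0.18362367]
(np.float64(310.53711591556487), np.float64(249.20057419317993)) (np.float64(311.7905468166007), np.float64(237.14808680319294))
```

View pics/w1.png

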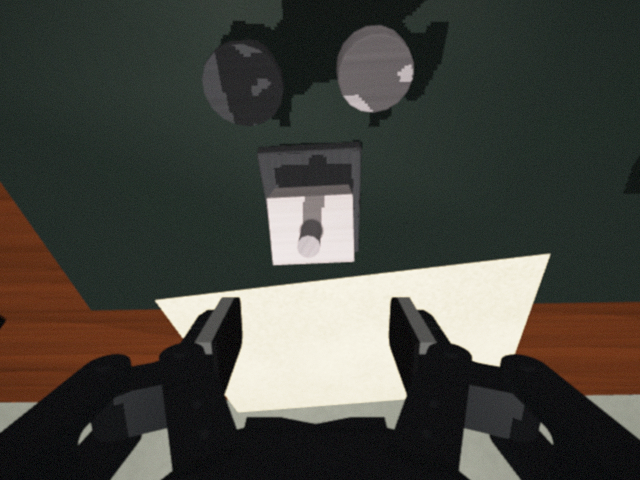

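Here the pin's upper end is at (308.5,245.5), with the rod running up to about (313,229). The sloping face is the bright quad from (267,195) to (354,262). I'll fit the face with PnP for the axis and triangulate the pin tip.

Run:
```python
from h import *
c=pickle.load(open("w1.pkl","rb"));t=pickle.load(open("top.pkl","rb"));s=pickle.load(open("scene.pkl","rb"))
g=cv2.cvtColor(c["image"],cv2.COLOR_BGR2GRAY);m=np.zeros_like(g);m[180:270,255:365]=(g[180:270,255:365]>165)*255
k=cv2.findContours(m,cv2.RETR_EXTERNAL,cv2.CHAIN_APPROX_NONE)[0];k=max(k,key=cv2.contourArea);h=cv2.convexHull(k)
for e in range(2,15):
    q=cv2.approxPolyDP(h,e,True)
    if len(q)==4:break
q=q[:,0].astype(float);print(q.tolist())
q=q[np.argsort(np.arctan2(*(q-q.mean(0)).T[::-1]))] # TL,TR,BR,BL
# image right=+y, image up=-x(rack); face coords: x down image
obj=np.array([[-25,-30,0],[-25,30,0],[25,30,0],[25,-30,0]],float)/1000
K=np.array([[c["fx"],0,c["cx"]],[0,c["fy"],c["cy"]],[0,0,1]])
ok,r,tv,err=cv2.solvePnPGeneric(obj,q,K,None,flags=cv2.SOLVEPNP_IPPE)
for a,b,e in zip(r,tv,err):
    Rf=c["R"].T@cv2.Rodrigues(a)[0];p=c["R"].T@(b.ravel()-c["t"]);print(e,p.round(4),"y",Rf[:,1].round(3),"n",Rf[:,2].round(3))
rt=[ray(c,308.5,245.5),ray(t,437.3,195),ray(s,191.7,276.5)]
print("tip all",tri(rt),"w+t",tri(rt[:2]),"w+s",tri([rt[0],rt[2]]))
T=tri(rt)
for yw in(-8,-4,0,4,8):
    th=np.radians(27.5);y=np.radians(yw);ax=np.array([-np.sin(th)*np.cos(y),-np.sin(th)*np.sin(y),np.cos(th)]);print(yw,proj(c,T-ax*.04),(T-ax*.048).round(4))
im=cv2.resize(c["image"][185:275,250:370],(800,600),interpolation=cv2.INTER_CUBIC);cv2.imwrite("pics/w1c.png",im)
```

```text
[[351.0, 194.0], [353.0, 260.0], [273.0, 263.0], [268.0, 198.0]]
[0.28541623] [ 0.5947 -0.1693  0.0582] y [-0.028  1.    -0.004] n [-0.422 -0.008  0.906]
[1.16582078] [ 0.5935 -0.1691  0.0578] y [ 0.021  0.998 -0.062] n [-0.83   0.052  0.555]
tip all [ 0.5694 -0.1694  0.1033] w+t [ 0.5713 -0.1701  0.1002] w+s [ 0.5685 -0.1696  0.1031]
-8 (np.float64(307.09195889178056), np.float64(231.10048579118026)) [ 0.5913 -0.1725  0.0607]
-4 (np.float64(308.91833308212), np.float64(231.21174995891982)) [ 0.5915 -0.1709  0.0607]
0 (np.float64(310.7487950079025), np.float64(231.22643771255343)) [ 0.5916 -0.1694  0.0607]
4 (np.float64(312.5757059221369), np.float64(231.14450403095978)) [ 0.5915 -0.1679  0.0607]
8 (np.float64(314.39143649655006), np.float64(230.96623969213627)) [ 0.5913 -0.1663  0.0607]
```

View pics/w1c.png

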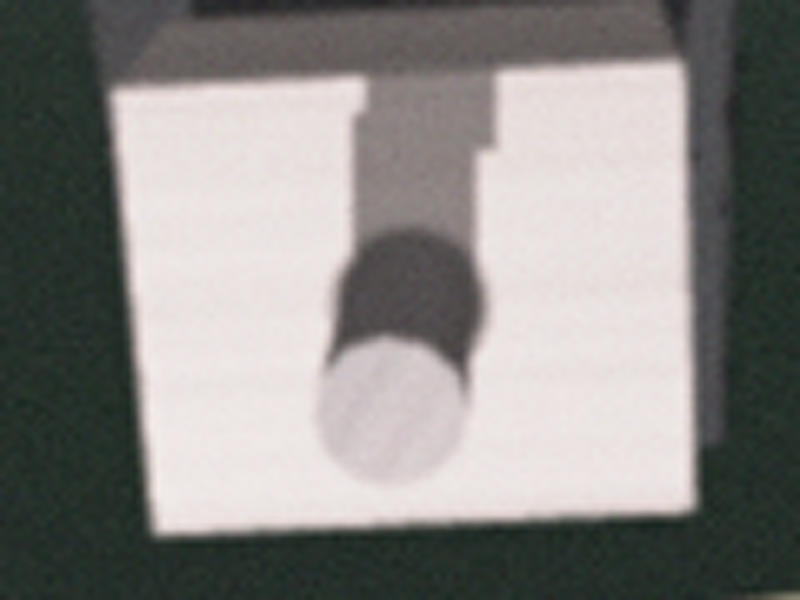

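Run:
```python
from h import *
from plant import get_state
c=pickle.load(open("w1.pkl","rb"))
n=np.array([-.422,-.008,.906]);P=np.array([.5947,-.1693,.0582])
o,d=ray(c,311.8,230);M=o+d*((P-o)@n)/(d@n);print("mouth",M)
th=np.radians(26.5);y=np.radians(1.4);ax=np.array([-np.sin(th)*np.cos(y),-np.sin(th)*np.sin(y),np.cos(th)])
tip=M+ax*.048;print("tip",tip,proj(c,tip))
delta(get_state(),tip-ax*.020,frame(-ax,[-np.sin(y),np.cos(y),0]))
```

```text
mouth [ 0.59492801 -0.1688857   0.05830986]
tip [ 0.5735169  -0.16940897  0.10126671] (np.float64(309.7495498561185), np.float64(249.27677740544587))
row mm [  5.8  -2.7 111.1] rot [-0.019  0.011 -0.042] deg 2.7
```

```bash
python3 -m jog '[[0.3,7,-2.7,40,-0.019,0.011,-0.042],[0.3,7,-2.7,80,-0.019,0.011,-0.042],[0.3,7,-2.7,107,-0.019,0.011,-0.042],[0.3,7,-2.7,107,-0.019,0.011,-0.042],[0.3,7,-2.7,107,-0.019,0.011,-0.042]]' 60
python3 -m jog '[[0.95,0,0,0,0,0,0],[0.95,0,0,0,0,0,0],[0.95,0,0,0,0,0,0],[0.95,0,0,0,0,0,0],[0.95,0,0,0,0,0,0],[0.95,0,0,0,0,0,0]]' 60
```

```text
time: 2.7
eef_pos: [0.5798, -0.1691, 0.087]
tcp_rot: [-0.012, 0.973, 0.002, 0.23]
contact_force: [0.1, 0.4, 0.7]
opening: 0.697
finger_force: 0.0
time: 3.3
eef_pos: [0.5798, -0.1697, 0.0872]
tcp_rot: [-0.012, 0.973, 0.002, 0.23]
contact_force: [-4.6, 0.7, 6.4]
opening: 0.146
finger_force: 58.4
```

```bash
python3 -m jog '[[0.95,0,0,-8,0,0,0],[0.95,0,0,-18,0,0,0],[0.95,0,0,-30,0,0,0],[0.95,0,0,-45,0,0,0],[0.95,0,0,-65,0,0,0],[0.95,0,0,-90,0,0,0],[0.95,0,0,-90,0,0,0]]'
python3 - <<'E'
from h import *
from plant import get_state
s=get_state()
pk=np.array([.4921,.1263,.062])
delta(s,pk+[0,0,.155],frame([0,0,-1],[0,1,0]))
E
```

```text
time: 4.0
eef_pos: [0.5392, -0.1711, 0.1694]
tcp_rot: [-0.012, 0.973, 0.001, 0.231]
contact_force: [1.3, -0.5, -0.9]
opening: 0.146
finger_force: 58.5
row mm [ 14.  298.3 -61.3] rot [0.002 0.466 0.024] deg 26.7
```

```bash
python3 -m jog '[[0.95,14,298,-61,0.002,0.466,0.024],[0.95,14,298,-61,0.002,0.466,0.024],[0.95,14,298,-61,0.002,0.466,0.024],[0.95,14,298,-61,0.002,0.466,0.024],[0.95,14,298,-61,0.002,0.466,0.024],[0.95,14,298,-61,0.002,0.466,0.024],[0.95,14,298,-61,0.002,0.466,0.024],[0.95,14,298,-61,0.002,0.466,0.024],[0.95,14,298,-61,0.002,0.466,0.024],[0.95,14,298,-61,0.002,0.466,0.024]]'
python3 - <<'E'
from h import *
from plant import get_state,imaging
s=get_state();c=wristcam(imaging.read_camera("wrist"),s);pickle.dump(c,open("w2.pkl","wb"))
c2=imaging.read_camera("scene");pickle.dump(c2,open("s2.pkl","wb"))
a=cv2.resize(c2["image"][150:300,290:490],(640,480),interpolation=cv2.INTER_CUBIC)
x=np.vstack([c["image"],a]);cv2.imwrite("pics/w2.png",cv2.resize(np.hstack([c["image"],a]),(800,300)));cv2.imwrite("pics/w2f.png",cv2.resize(c["image"],(800,600)))
p=[.4921,.1263,.062];print(s["eef_pos"],s["opening"],proj(c,p),proj(c,s["eef_pos"]-np.array([0,0,.06])))
E
```

```text
time: 5.0
eef_pos: [0.4921, 0.1256, 0.2136]
tcp_rot: [0.0, 1.0, 0.002, -0.003]
contact_force: [0.7, 0.7, -1.3]
opening: 0.147
finger_force: 58.8
[0.49211551 0.12560845 0.21356979] 0.14705278224698698 (np.float64(315.2964772949468), np.float64(233.42616230232116)) (np.float64(314.68629080546236), np.float64(274.22150671959787))
```

View pics/w2f.png

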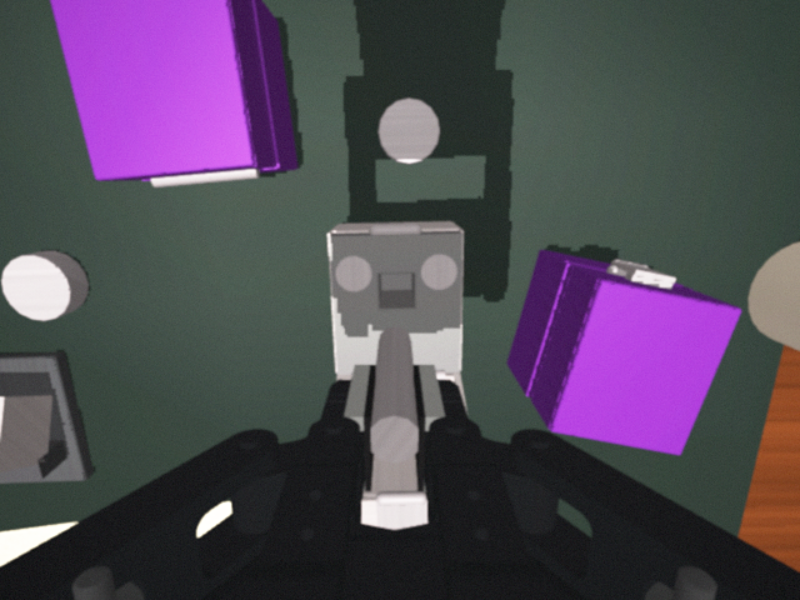

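The pocket is centred at (317,232) in 640-pixel coordinates, about 2 px from the prediction. The pin is held end-down, with the robot-side rim of its lower end at about (315.5,264).

Run:
```python
from h import *
from plant import get_state
c=pickle.load(open("w2.pkl","rb"));s=get_state()
q=onz(c,317.2,232,.062);print("pocket w",q)
for z in(.150,.1536,.157):print(onz(c,315.5,264,z)+[.007,0,0])
s2=pickle.load(open("s2.pkl","rb"));cv2.imwrite("pics/s2c.png",cv2.resize(s2["image"][130:310,290:530],(800,600),interpolation=cv2.INTER_CUBIC))
print(proj(s2,[.492,.1256,.1536]),proj(s2,q))
```

```text
pocket w [0.491  0.1278 0.062 ]
[0.4945 0.1261 0.15  ]
[0.4933 0.126  0.1536]
[0.4922 0.126  0.157 ]
(np.float64(362.9020476547784), np.float64(221.36597911005606)) (np.float64(361.3829434874578), np.float64(256.1973423817488))
```

View pics/s2c.png

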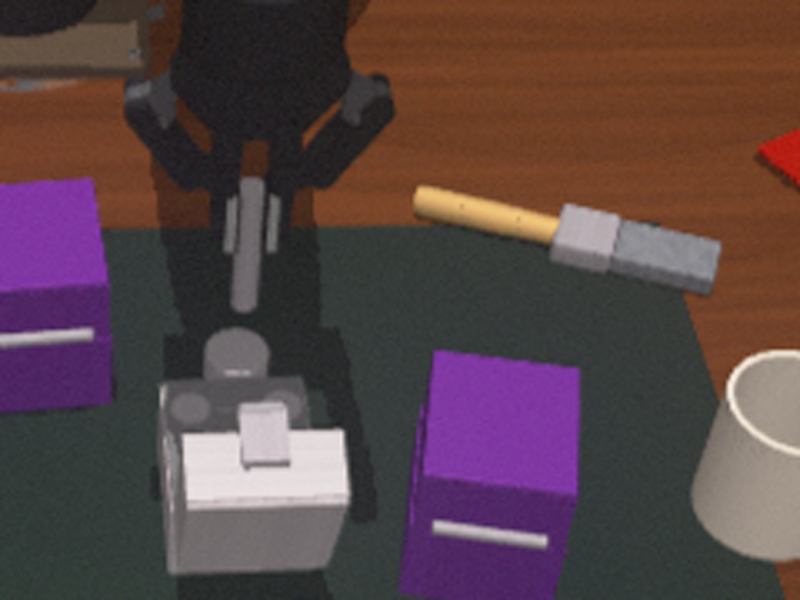

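```bash
python3 -m jog '[[0.95,2,1.8,30,0,0,0],[0.95,2,1.8,60,0,0,0],[0.95,2,1.8,80,0,0,0],[0.95,2,1.8,88,0,0,0],[0.95,2,1.8,95,0,0,0],[0.95,2,1.8,102,0,0,0],[0.95,2,1.8,109,0,0,0]]'
python3 -c "
from plant import get_state as g;s=g();print(s['wrist_torque'].round(2))"
```

```text
time: 5.8
eef_pos: [0.4909, 0.1286, 0.1061]
tcp_rot: [0.0, 1.0, 0.002, -0.001]
contact_force: [-1.1, -0.5, -1.5]
opening: 0.146
finger_force: 58.8
[ 0.02 -0.02 -0.01]
```

```bash
python3 -m jog '[[0.95,0,-0.5,8,0,0,0],[0.95,0,-0.5,16,0,0,0],[0.95,0,-0.5,22,0,0,0],[0.95,0,-0.5,22,0,0,0]]'
```

```text
time: 6.2
eef_pos: [0.4896, 0.1284, 0.0825]
tcp_rot: [-0.0, 1.0, 0.002, -0.002]
contact_force: [0.2, 0.0, -1.8]
opening: 0.144
finger_force: 58.8
```

```bash
python3 -m jog '[[0.5,0,0,0,0,0,0],[0.5,0,0,0,0,0,0],[0.5,0,0,0,0,0,0],[0.5,0,0,0,0,0,0],[0.5,0,0,0,0,0,0],[0.5,0,0,0,0,0,0],[0.5,0,0,-30,0,0,0],[0.5,0,0,-70,0,0,0],[0.5,0,0,-110,0,0,0],[0.5,0,0,-150,0,0,0],[0.5,0,0,-150,0,0,0]]'
python3 - <<'E'
from h import *
from plant import get_state,imaging
s=get_state();c=wristcam(imaging.read_camera("wrist"),s);pickle.dump(c,open("w3.pkl","wb"));cv2.imwrite("pics/w3.png",c["image"])
print(s["eef_pos"]);
for z in(.062,.092,.102):print(z,proj(c,[.491,.1278,z]))
E
```

```text
time: 7.3
eef_pos: [0.494, 0.1281, 0.2409]
tcp_rot: [-0.0, 1.0, 0.002, 0.005]
contact_force: [1.4, 0.3, 0.9]
opening: 0.496
finger_force: 0.0
[0.49399986 0.12808838 0.24087462]
0.062 (np.float64(313.7484591758102), np.float64(219.07333158646804))
0.092 (np.float64(313.7952842766283), np.float64(227.62327752131407))
0.102 (np.float64(313.81306287761146), np.float64(230.86952952178598))
```

View pics/w3.png

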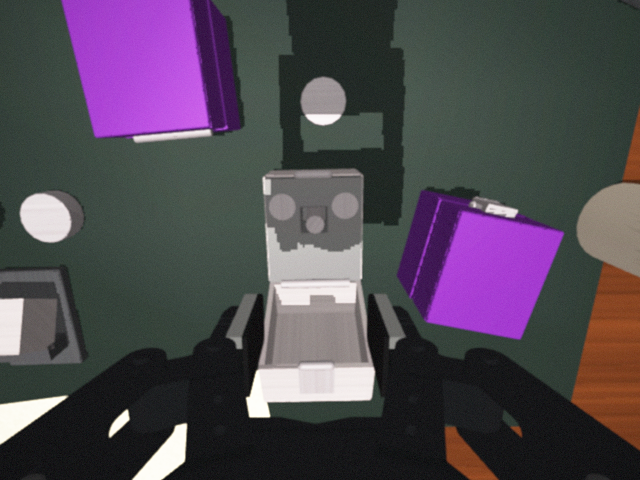

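The pin stands in the pocket, its top at (315,224). The lid's front wall spans v=365 (rim) to v=400 (outer corner), centred at u≈316.

Run:
```python
from h import *
from plant import get_state
c=pickle.load(open("w3.pkl","rb"))
for th in(1.8,1.85,1.9,1.95,2.0,2.05):
    C,S=np.cos(th),np.sin(th)
    print(th,[np.round(proj(c,[.546-.092*C+h*S,.1278,.062+.092*S+h*C]),1) for h in(0,.04)],(.546-.092*C+.04*S,.062+.092*S+.04*C))
delta(get_state(),[.66,.1275,.26],frame([0,0,-1],[0,1,0]))
```

```text
1.8 [array([314. , 359.3]), array([313.9, 399. ])] (np.float64(0.6058564979468918), np.float64(0.14250589825307045))
1.85 [array([314., 364.]), array([313.9, 400.7])] (np.float64(0.6098053108268673), np.float64(0.13941370880074708))
1.9 [array([314. , 368.4]), array([313.9, 402. ])] (np.float64(0.613594643658939), np.float64(0.13612802539270197))
1.95 [array([313.9, 372.5]), array([313.9, 402.8])] (np.float64(0.6172150250844732), np.float64(0.1326570605263045))
2.0 [array([313.9, 376.1]), array([313.9, 403.3])] (np.float64(0.6206574060353643), np.float64(0.12900948980607702))
2.05 [array([313.9, 379.3]), array([313.9, 403.4])] (np.float64(0.6239131823519927), np.float64(0.12519443025920202))
row mm [-167.7   -0.5  -21.9] rot [0.004 0.004 0.   ] deg 0.3
```

```bash
python3 -m jog '[[1,-50,0,-20,0.004,0.004,0],[1,-95,0,-22,0.004,0.004,0],[1,-140,0,-22,0.004,0.004,0],[1,-171,0,-22,0.004,0.004,0],[1,-171,0,-22,0.004,0.004,0],[1,-171,0,-22,0.004,0.004,0],[1,-171,0,20,0.004,0.004,0],[1,-171,0,60,0.004,0.004,0],[1,-171,0,100,0.004,0.004,0],[1,-171,0,112,0.004,0.004,0],[1,-171,0,112,0.004,0.004,0]]' 40
```

```text
time: 8.45
eef_pos: [0.6583, 0.1284, 0.118]
tcp_rot: [-0.0, 1.0, -0.0, -0.007]
contact_force: [0.5, -0.8, 0.5]
opening: 0.002
finger_force: 0.0
```

```bash
python3 -m jog '[[1,15,0,-2,0,0,0],[1,30,0,-8,0,0,0],[1,45,0,-18,0,0,0],[1,58,0,-26,0,0,0],[1,73,0,-31,0,0,0],[1,88,0,-36,0,0,0],[1,100,0,-36,0,0,0],[1,113,0,-36,0,0,0],[1,113,0,-36,0,0,0]]'
```

```text
time: 9.35
eef_pos: [0.5482, 0.1285, 0.1601]
tcp_rot: [-0.0, 1.0, -0.0, -0.002]
contact_force: [0.5, -0.5, -0.1]
opening: -0.0
finger_force: 0.2
```

```bash
python3 -m jog '[[1,14,0,6,0,0,0],[1,28,0,14,0,0,0],[1,41,0,22,0,0,0],[1,53,0,29,0,0,0],[1,64,0,35,0,0,0],[1,72,0,40,0,0,0],[1,76,0,40,0,0,0],[1,76,0,40,0,0,0]]'
python3 - <<'E'
from h import *
from plant import get_state,imaging
c=imaging.read_camera("scene");cv2.imwrite("pics/s4.png",cv2.resize(c["image"][150:330,290:530],(800,600),interpolation=cv2.INTER_CUBIC));print(get_state()["eef_pos"])
E
```

```text
time: 10.15
eef_pos: [0.4713, 0.1283, 0.1184]
tcp_rot: [-0.0, 1.0, -0.0, -0.005]
contact_force: [-0.1, -0.3, 3.5]
opening: -0.002
finger_force: 1.4
[0.47129981 0.12830097 0.11833699]
```

View pics/s4.png

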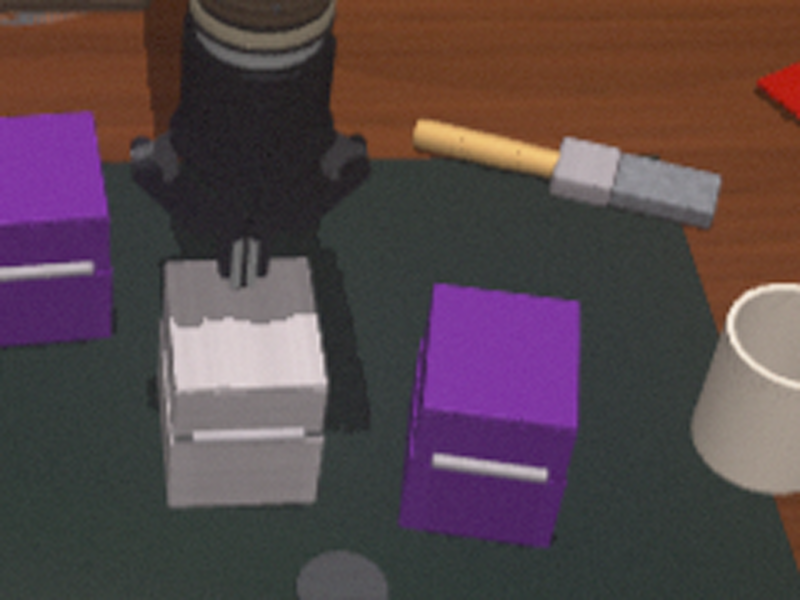

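The lid is nearly shut, with the fingertips on its top near the free edge at (245,280). Now I press it down.

```bash
python3 -m jog '[[1,4,0,2,0,0,0],[1,4,0,4,0,0,0],[1,4,0,6,0,0,0],[1,4,0,8,0,0,0],[1,4,0,8,0,0,0]]'
```

```text
time: 10.7
eef_pos: [0.4678, 0.1283, 0.1154]
tcp_rot: [-0.001, 1.0, -0.001, -0.007]
contact_force: [-14.1, -1.0, 31.1]
opening: 0.0
finger_force: 15.8
```

```bash
python3 -m jog '[[1,0,0,1,0,0,0],[1,0,0,1,0,0,0],[1,0,0,-10,0,0,0],[1,0,0,-50,0,0,0],[1,0,0,-100,0,0,0],[1,0,0,-140,0,0,0],[1,0,0,-140,0,0,0],[1,0,0,-140,0,0,0]]'
python3 - <<'E'
from h import *
from plant import get_state,imaging
s=get_state();w=wristcam(imaging.read_camera("wrist"),s);c=imaging.read_camera("scene")
for z in(.102,.110):
  print(z,[np.round(proj(w,[.454,y,z])) for y in(.088,.168)],[np.round(proj(c,[x,y,z]),1) for x in(.454,.546+.0) for y in(.088,.168)])
a=cv2.resize(w["image"],(400,300));a=cv2.resize(w["image"][60:300,160:480],(400,300));b=cv2.resize(c["image"][210:300,320:440],(400,300),interpolation=cv2.INTER_CUBIC)
cv2.imwrite("pics/fin.png",np.hstack([a,b]));print(s["eef_pos"],s["contact_force"])
E
```

```text
time: 11.5
eef_pos: [0.469, 0.1283, 0.2506]
tcp_rot: [-0.0, 1.0, -0.0, -0.004]
contact_force: [-0.3, 0.3, 0.1]
opening: 0.001
finger_force: 0.0
0.102 [array([262., 215.]), array([368., 215.])] [array([339.7, 227.3]), array([382.6, 226.7]), array([342.1, 264.5]), array([387.8, 263.7])]
0.11 [array([260., 217.]), array([369., 217.])] [array([339.8, 224.2]), array([383. , 223.6]), array([342.2, 261.4]), array([388.2, 260.7])]
[0.46902821 0.12829071 0.25062409] [-0.32925802  0.26813682  0.13633735]
```

View pics/fin.png

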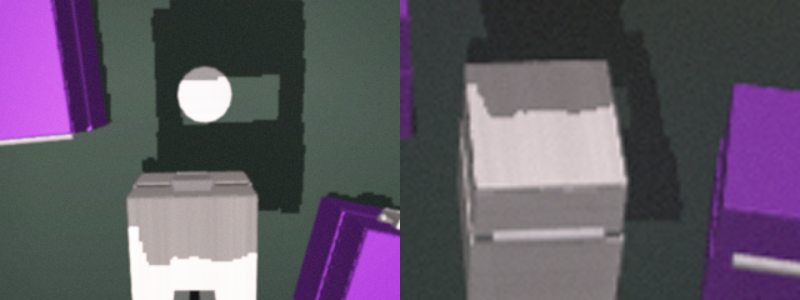

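In the scene view the lid's front edge is at row 228.6, against 227 predicted for shut and 224 for resting on the catch. A second press will confirm that it held.

```bash
python3 -m jog '[[1,0,0,50,0,0,0],[1,0,0,100,0,0,0],[1,0,0,126,0,0,0],[1,0,0,130,0,0,0],[1,0,0,130,0,0,0],[1,0,0,130,0,0,0]]'
python3 -m jog '[[1,0,0,2,0,0,0],[1,0,0,4,0,0,0],[1,0,0,4,0,0,0]]'
python3 -m jog '[[1,0,0,4,0,0,0],[1,0,0,4,0,0,0]]'
python3 -m jog '[[1,0,0,-10,0,0,0],[1,0,0,-50,0,0,0],[1,0,0,-100,0,0,0],[1,0,0,-130,0,0,0],[1,0,0,-130,0,0,0],[1,0,0,-130,0,0,0]]'
```

```text
time: 12.2
eef_pos: [0.4671, 0.1282, 0.1191]
tcp_rot: [-0.0, 1.0, -0.0, -0.005]
contact_force: [-0.6, -0.1, 0.8]
opening: 0.002
finger_force: 0.0
time: 12.5
eef_pos: [0.4677, 0.1282, 0.1162]
tcp_rot: [-0.0, 1.0, -0.0, -0.004]
contact_force: [0.1, 0.1, 0.3]
opening: 0.002
finger_force: 0.0
time: 12.7
eef_pos: [0.4681, 0.1283, 0.1157]
tcp_rot: [-0.0, 1.0, -0.0, -0.005]
contact_force: [-9.0, -0.8, 18.5]
opening: 0.003
finger_force: 8.9
time: 13.3
eef_pos: [0.4692, 0.1283, 0.2431]
tcp_rot: [-0.0, 1.0, -0.0, -0.003]
contact_force: [-0.2, -0.9, -1.2]
opening: 0.002
finger_force: 0.0
```

No contact until 0.116, then stiff at 0.1157, so the lid stayed fully shut. Handing in.

```bash
python3 -c "
from plant import workorder;print(workorder.sign_off())"
```

```text
the job is handed in; nothing more can be done
None
```

The pin is standing in the case's pocket, the lid is pressed shut and held on a second press, and the job was handed in at about 13 s; sign-off returned no verdict.

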